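Tip two caddies on their backs and push the stamped one over the dispatch line

ROBOT

A 7-joint arm with a two-finger parallel gripper is mounted at the origin on a cart in front of the work surface, level with it; the furniture and walls round the work are solid. World frame = base frame: x ahead of the robot, y to its left, z up, the work surface at z = 0. Lengths are in m, angles in degrees, forces in N, time in s.
With the tool pointing down it reaches from about 0.425 to 0.875 m from the base axis. Payload 4.7 kg.
Tool frame: the origin (TCP) lies at the very end of the fingers, on their centre line; the grasp point (between the pads) lies env.hold_point_z behind it (env.hold_point_z is the distance from the TCP to the grasp point, in m); z points along the fingers, y is the line along which they close (so a half turn about z gives the same grasp; the last joint's range is limited). The gripper opens to 87 mm and grips with 3 to 60 N. Pads are 19 mm wide; open, the fingers measure 117 mm over their backs; the gripper's body (75 mm by 190 mm) begins 51 mm behind the grasp point.
Start: joints at [77.813, 18.392, -4.016, 83.108, 1.295, 78.541, -3.26], TCP at [0.146, -0.633, 0.223] pointing down, gripper open.
Joint ranges: [-163.93, 163.93], [-17.29, 119.83], [-79.2, 71.16], [3.27, 140.29], [-89.18, 269.18], [5.43, 117.66], [-154.24, 154.24]. Speed limits (degrees/s): [147.25, 147.25, 180, 180, 180, 180, 180].

INTERFACE

Orientations are given as [roll, pitch, yaw] about the fixed x, y, z axes, in that order (R = Rz(yaw) Ry(pitch) Rx(roll)).
In Python, from cell import env gives the robot as it stands.
- The arm moves only by the shell command python3 -m jog 'ROWS' [FORCE]. ROWS is JSON, a list of rows, each an object with "dp": the shift along the tool's x, y, z in cm, a list of three; "twist": the turn about the tool's z in degrees; "fingers": the opening, from 0 (shut) to 1 (fully open). A call has 1 to 8 rows; each row is the pose to reach, as a shift and turn from the pose commanded when the call began, along the tool's axes at that moment; what a row does not reach only later rows make up. A row lasts 1/8 s, in which the tool goes at most 62.5 mm and 10.7 degrees, less where a joint would pass 70% of its speed; a pose out of reach is approached as far as the arm can. A call with a gripper value outside its range is refused whole. The fingers move at their own pace and stop on an object; FORCE is the grip in N (left out, the last holds). Time passes only in rows, so rows that repeat a pose let the fingers close. It gives the time, the measured TCP pose, the force, the opening and the grip force at its end, in the units of the state.
- env.get_obs(): the state, without advancing time (a new reading comes with each control period).
- env.read_camera(name): name is "scene" or "side" or "wrist"; returns a dict with "pixels" (384x512x3 uint8, blue, green, red), "depth" (384x512 float32, m along the optical axis (not along the pixel's ray), 0 where there is no reading), "fx", "fy", "cx", "cy" (pixels), "rvec" (rotation vector, rad) and "tvec" (3), from world to camera coordinates, as OpenCV has them. Camera axes: x right, y down, z forward; pixel columns grow to the right and rows downward; lengths in m; the calibration is good to about 2 mm. A picture is of the moment at which its call begins.
- env.sign_off(): hands the job in; it is judged then, once.
The state is a dict: "time_s": time; "qpos": joint angles; "joint_velocities": joint speeds; "effort": joint torques, N m; "tool_pos": TCP position; "tool_rot": TCP orientation; "force": force on the tool from outside, world axes, zero at the start; "wrist_torque": the same for the moment, N m; "grip_width": finger opening in m; "grasp_force": force on a finger pad.
Only numpy, scipy, OpenCV 4.12 (cv2) and the standard library are available. Lean on these libraries where they do the work, as an engineer would, in place of code of your own. Each camera call takes 0.05 s, during which the arm holds its last target. There are 200 camera calls.

TASK

One of the two empty blue sample caddies carries a green inspection stamp under its base. With the fingertips only, tip both of them over backwards so that they stand on their tall back walls with the undersides facing you; then push the stamped one straight ahead, still standing on its back, until it is wholly past the yellow tape line but no more than about 5 cm beyond it, and leave the other one standing on its back before the line. Do not pick anything up, and leave the other things on the bench alone.

Things in the scene. Friction and masses are not known exactly. Their poses are not given: they have to be found in the camera images.
- caddy_a: one of two identical blue open-topped caddies, empty, 75 mm deep (x), 110 wide (y). Flat back wall (away from the robot) 85 mm high, front wall 34, sides slope between; walls and floor 3 mm, back wall's rim 5; clear inside 69 x 104 mm. Origin: centre of underside; z up, x front to back (starts within 0.2 rad of world x). Left or right varies
- caddy_b: the other caddy, same shape and axes. Either: 0.1 to 0.17 kg, friction 0.7 to 0.9. Pushed forwards on the inside of its back wall near the top, it tips over its lower back edge; past about 50 degrees it falls on by itself and stands on its back wall, then 75 mm tall and 85 mm long away from the robot, underside upright and facing the robot
- caddy_a_heel_left (a point): left end (as seen from the robot, own y = +55 mm) of the lower back edge of caddy_a, the edge it tips over; own x = +37.5 mm, z = 0. While the caddy stands on its back wall this is the bottom edge of the upright underside, on the worktop
- caddy_a_heel_right (a point): right end (as seen from the robot, own y = -55 mm) of the lower back edge of caddy_a, the edge it tips over; own x = +37.5 mm, z = 0. While the caddy stands on its back wall this is the bottom edge of the upright underside, on the worktop
- caddy_b_heel_left (a point): left end (as seen from the robot, own y = +55 mm) of the lower back edge of caddy_b, the edge it tips over; own x = +37.5 mm, z = 0. While the caddy stands on its back wall this is the bottom edge of the upright underside, on the worktop
- caddy_b_heel_right (a point): right end (as seen from the robot, own y = -55 mm) of the lower back edge of caddy_b, the edge it tips over; own x = +37.5 mm, z = 0. While the caddy stands on its back wall this is the bottom edge of the upright underside, on the worktop
- stamp (a point): centre of the inspection stamp, a 60 mm green ring with a green tick on white, in the middle of the underside of one of the two caddies; the other underside is plain blue
- dispatch_line: the dispatch line: straight strip of yellow marking tape stuck flat on the worktop beyond the caddies, across the robot's view (along its own y), 18 mm wide, 600 mm long. Origin at its centre, x away from the robot (within 0.06 rad of world x); the far edge of the tape is at own x = +9 mm. Nothing sticks up; a caddy slides over it
- copper_disc: bystander, to be left alone: copper reference disc, 32 mm across, 11 mm tall, lying between the two caddies; origin at the centre of its underside
- grey_eraser: bystander, to be left alone: grey and white eraser, 21 x 34 x 13 mm, lying between the two caddies; origin at the centre of its underside
- brass_disc: bystander, to be left alone: brass reference disc, 32 mm across, 11 mm tall, lying between the two caddies; origin at the centre of its underside
- dropper_bottle: bystander, to be left alone: amber dropper bottle, 34 mm across, 102 mm tall, at the left of the work; origin at the centre of its underside
- red_stapler: bystander, to be left alone: red and black stapler, 36 x 128 x 65 mm, at the right of the work; origin at the centre of its underside
Things that resemble listed ones, but are neither listed nor needed, are in the scene too. What is shaped like the caddy_b but purple is not meant.

How it is judged:
By the outcome, as a careful person would: the job done as asked, in the order asked, and still so for the second after the job is handed in, with the robot touching nothing.
It also fails if it takes over 58 s, if anything falls off the work surface, if the arm or the gripper's body presses on something with over 40 N, if the wrist force passes 120 N, or if a joint passes its speed limit or range.

## Working session

There is one attempt and no reset: what is moved stays moved. The work goes in short steps, Python scripts to look and compute and a shell command to move; the robot and the scene stay as the last step left them, time stands still between calls to the robot, and variables do not carry over. Pictures are saved under pics/ and viewed, at most 10 in all, crops included, and the job is handed in when it is done.

```bash
mkdir -p pics; ls
cat > h.py <<'E'
from cell import env
import cv2, numpy as np
def snap(n,fn,crop=None,s=1):
    c=env.read_camera(n); np.savez(f'/tmp/{fn}.npz',**c)
    im=c['pixels']
    if crop: im=im[crop[1]:crop[3],crop[0]:crop[2]]
    cv2.imwrite(f'pics/{fn}.png',cv2.resize(im,None,fx=s,fy=s,interpolation=cv2.INTER_CUBIC)); return c
def world(c,u,v,z=None):
    R=cv2.Rodrigues(np.array(c['rvec'],float))[0]; t=np.array(c['tvec'],float).ravel()
    r=np.array([(u-c['cx'])/c['fx'],(v-c['cy'])/c['fy'],1.])
    o=-R.T@t; d=R.T@r
    k=float(c['depth'][int(v),int(u)]) if z is None else (z-o[2])/d[2]
    return o+k*d
E
python3 - <<'E'
from h import *
snap('scene','s1',s=1.5); snap('side','d1',s=1.5)
o=env.get_obs(); print(o['time_s'],o['tool_pos'],o['tool_rot'],env.hold_point_z)
E
```

```text
pics
0.1 [ 0.14601205 -0.63287277  0.22156413] [-1.79900926e+02  4.09597148e-03  1.29968515e+01] 0.0187
```

View pics/s1.png

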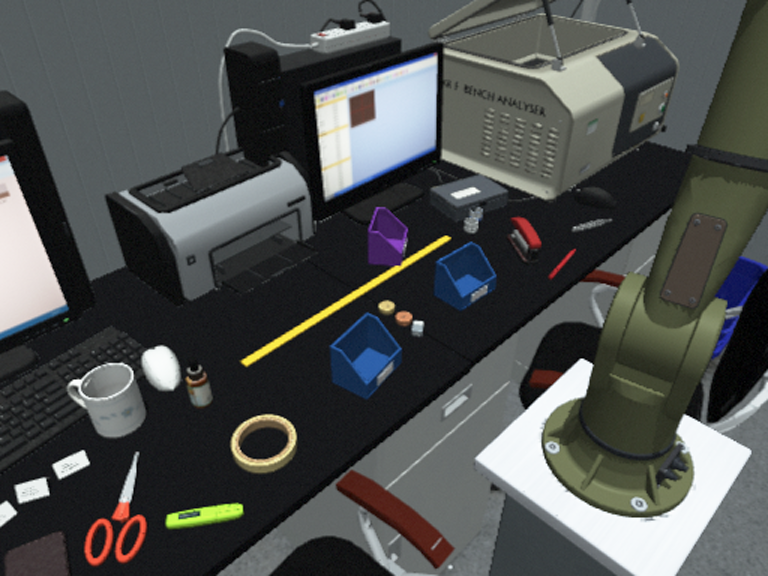

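View pics/d1.png

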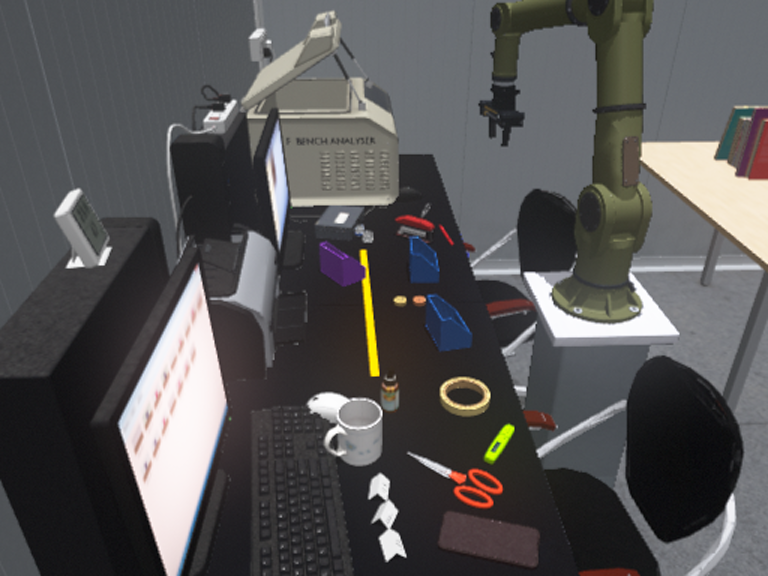

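Candidates, in 1.5x scene pixels: blue caddy left (366,355), blue caddy right (466,275), and a purple look-alike (388,237), which is not meant. The tape runs from (245,362) to (448,238). The discs and eraser are at (387,307), (404,318) and (418,327), the bottle at (198,385), the stapler at (524,240). I choose the two blue ones and check them in a crop.

```bash
cat > fit.py <<'E'
from h import *
def cloud(c):
    R=cv2.Rodrigues(np.array(c['rvec'],float))[0]; t=np.array(c['tvec'],float).ravel()
    v,u=np.mgrid[:384,:512]; d=c['depth']
    P=np.stack([(u-c['cx'])/c['fx']*d,(v-c['cy'])/c['fy']*d,d],-1)
    return (P-t)@R
E
python3 - <<'E'
from fit import *
for n,f in(('scene','s1'),('side','d1')):
    c=np.load(f'/tmp/{f}.npz'); W=cloud(c); b,g,r=[c['pixels'][...,i].astype(int) for i in range(3)]
    ok=(c['depth']>0)&(W[...,2]>-.01)&(W[...,2]<.12)&(W[...,0]>.3)&(W[...,0]<1)&(abs(W[...,1])<.5)
    print(n)
    for name,m in(('blue',(b>r+40)&(g>r+15)),('purple',(b>g+40)&(r>g+20)),('yellow',(r>180)&(g>160)&(b<80))):
        k,l,s,_=cv2.connectedComponentsWithStats((m&ok).astype(np.uint8))
        for i in range(1,k):
            if s[i,4]<60: continue
            p=W[l==i]; print(name,s[i],'min',p.min(0).round(3),'max',p.max(0).round(3))
            if name=='yellow':
                a=np.polyfit(p[:,1],p[:,0],1); print(' line x=',a,'z',p[:,2].mean())
            else:
                q=p[p[:,2]>p[:,2].max()-.012]; a=np.polyfit(q[:,1],q[:,0],1)
                print(' rim',q.min(0).round(3),q.max(0).round(3),'yaw',-np.degrees(np.arctan(a[0])).round(1), 'mean',q.mean(0).round(3))
    for nm,(u,v) in dict(brass=(258,205),copper=(269,212),eraser=(279,218),bottle=(132,250),stapler=(350,158)).items():
        if n=='scene': print(nm,world(c,u,v).round(3))
c=np.load('/tmp/s1.npz')['pixels'][125:275,150:370]
cv2.imwrite('pics/crop1.png',cv2.resize(c,None,fx=3.5,fy=3.5,interpolation=cv2.INTER_CUBIC))
E
```

```text
scene
blue [223  93  65  38 506] min [ 0.806 -0.499  0.083] max [ 0.825 -0.143  0.12 ]
 rim [ 0.81  -0.496  0.108] [ 0.825 -0.206  0.12 ] yaw 1.6 mean [ 0.816 -0.347  0.114]
blue [ 290  161   41   46 1215] min [ 0.384 -0.317 -0.002] max [ 0.543 -0.104  0.088]
 rim [ 0.433 -0.218  0.076] [ 0.465 -0.105  0.088] yaw -0.0 mean [ 0.455 -0.158  0.082]
blue [ 220  208   48   58 1703] min [ 0.35   0.05  -0.002] max [0.52  0.21  0.087]
 rim [0.393 0.097 0.075] [0.446 0.21  0.087] yaw 12.4 mean [0.426 0.159 0.081]
purple [245 138  27  39 789] min [ 0.583 -0.271 -0.001] max [ 0.801 -0.093  0.087]
 rim [ 0.622 -0.201  0.076] [ 0.705 -0.095  0.087] yaw 33.3 mean [ 0.665 -0.14   0.082]
yellow [161 157 139  87 662] min [ 0.563 -0.304 -0.003] max [0.6   0.292 0.007]
 line x= [-0.02912597  0.58130505] z 0.0015935409138400365
brass [0.491 0.003 0.013]
copper [0.448 0.    0.009]
eraser [0.406 0.003 0.013]
bottle [0.534 0.396 0.07 ]
stapler [ 0.415 -0.359  0.052]
side
blue [273 157  20  31 468] min [ 0.378 -0.387 -0.002] max [ 0.464 -0.1    0.088]
 rim [ 0.433 -0.223  0.076] [ 0.464 -0.103  0.088] yaw -0.1 mean [ 0.453 -0.155  0.082]
blue [285 196  30  38 534] min [ 0.341 -0.051 -0.003] max [0.444 0.214 0.088]
 rim [0.397 0.097 0.077] [0.444 0.214 0.088] yaw 11.6 mean [0.424 0.163 0.083]
purple [213 161  30  30 551] min [ 0.59  -0.378 -0.003] max [ 0.718 -0.088  0.088]
 rim [ 0.625 -0.195  0.076] [ 0.705 -0.088  0.088] yaw 33.6 mean [ 0.668 -0.136  0.081]
yellow [240 167  13  84 386] min [ 0.564 -0.309 -0.003] max [0.597 0.291 0.007]
 line x= [-0.02809379  0.5800017 ] z 0.002314713960053522
```

View pics/crop1.png

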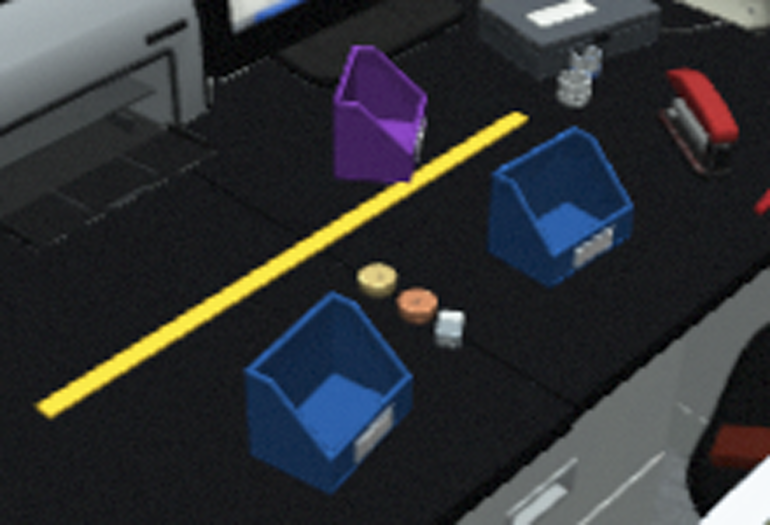

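The crop confirms both blue open caddies: left at about (330,390), right at about (560,205). The purple one, (380,115), touches the far side of the tape. Next I refine yaw and heel positions.

```bash
cat > pose.py <<'E'
from fit import *
from scipy.optimize import least_squares
# fit upright caddy: rim strip points (z>.081): own x in [32.5,37.5], |y|<55
def dist(p,P):
    c,s=np.cos(p[2]),np.sin(p[2]); d=P[:,:2]-p[:2]; x=c*d[:,0]+s*d[:,1]; y=-s*d[:,0]+c*d[:,1]
    return np.r_[np.maximum(0,x-.0375)+np.minimum(0,x+.0375)*1, np.maximum(0,abs(y)-.055)]
def sdf(p,P):
    c,s=np.cos(p[2]),np.sin(p[2]); d=P[:,:2]-p[:2]; x=c*d[:,0]+s*d[:,1]; y=-s*d[:,0]+c*d[:,1]
    z=P[:,2]; h=np.where(x<.0325,.034+.051*(x+.0375)/.07,.085)
    # distance to nearest sheet: back, front, sides, floor
    return np.min(np.abs(np.stack([x-.036,x+.036,y-.0535,y+.0535,z-.0015])),0)
E
python3 - <<'E'
from pose import *
for nm,box,p0 in(('R',None,[.425,-.162,0]),('L',None,[.395,.155,.2])):
    Q=[]
    for f in('s1','d1'):
        c=np.load(f'/tmp/{f}.npz'); W=cloud(c); b,g,r=[c['pixels'][...,i].astype(int) for i in range(3)]
        m=(b>r+40)&(g>r+15)&(c['depth']>0)&(np.hypot(W[...,0]-p0[0],W[...,1]-p0[1])<.08)&(W[...,2]>.008)&(W[...,2]<.09)
        Q.append(W[m])
    for P in Q+[np.vstack(Q)]:
        s=least_squares(sdf,p0,args=(P,),loss='soft_l1',f_scale=.002); p=s.x
        R=np.array([[np.cos(p[2]),-np.sin(p[2])],[np.sin(p[2]),np.cos(p[2])]])
        print(nm,len(P),p[:2].round(4),np.degrees(p[2]).round(1),'med',np.median(abs(s.fun)).round(4),'heels L/R',(p[:2]+R@[.0375,.055]).round(3),(p[:2]+R@[.0375,-.055]).round(3),'wall in',(p[:2]+R@[.0325,0]).round(3))
E
```

```text
R 1000 [ 0.4249 -0.1616] -2.2 med 0.001 heels L/R [ 0.464 -0.108] [ 0.46  -0.218] wall in [ 0.457 -0.163]
R 439 [ 0.4254 -0.1624] -0.8 med 0.0023 heels L/R [ 0.464 -0.108] [ 0.462 -0.218] wall in [ 0.458 -0.163]
R 1439 [ 0.4249 -0.1619] -2.0 med 0.0012 heels L/R [ 0.464 -0.108] [ 0.46  -0.218] wall in [ 0.457 -0.163]
L 1295 [0.3976 0.1489] 11.3 med 0.0008 heels L/R [0.424 0.21 ] [0.445 0.102] wall in [0.429 0.155]
L 510 [0.3986 0.1482] 11.5 med 0.0014 heels L/R [0.424 0.21 ] [0.446 0.102] wall in [0.43  0.155]
L 1805 [0.3977 0.1486] 11.4 med 0.0009 heels L/R [0.424 0.21 ] [0.445 0.102] wall in [0.43  0.155]
```

```bash
python3 -m jog '[{"dp":[0,0,0],"twist":7,"fingers":0.5},{"dp":[3,-4,0],"twist":13,"fingers":0.5},{"dp":[7,-8,0],"twist":13,"fingers":0.5},{"dp":[12,-13,0],"twist":13,"fingers":0.5},{"dp":[17,-19,0],"twist":13,"fingers":0.5},{"dp":[22,-24,0],"twist":13,"fingers":0.5},{"dp":[26,-28,0],"twist":13,"fingers":0.5}]'
```

```text
time_s: 0.98
tool_pos: [0.3235, -0.3222, 0.2223]
tool_rot: [180.0, 0.0, -0.0]
force: [0.6, 0.0, 0.5]
grip_width: 0.0438
grasp_force: 0.0
```

```bash
python3 -m jog '[{"dp":[4,-5,0],"twist":2,"fingers":0.5},{"dp":[8,-9.5,0],"twist":2,"fingers":0.5},{"dp":[9.9,-13.9,2],"twist":2,"fingers":0.5},{"dp":[9.9,-13.9,6],"twist":2,"fingers":0.5},{"dp":[9.9,-13.9,11],"twist":2,"fingers":0.5},{"dp":[9.9,-13.9,15],"twist":2,"fingers":0.5},{"dp":[9.9,-13.9,16],"twist":2,"fingers":0.5},{"dp":[9.9,-13.9,16],"twist":2,"fingers":0.5}]'
```

```text
time_s: 1.98
tool_pos: [0.4219, -0.1852, 0.0627]
tool_rot: [-180.0, 0.0, -2.0]
force: [0.9, 0.1, 0.0]
grip_width: 0.0435
grasp_force: 0.2
```

```bash
python3 -m jog '[{"dp":[0,-1.1,-1],"twist":0,"fingers":0.5},{"dp":[0.6,-2.2,-1],"twist":0,"fingers":0.5},{"dp":[1.2,-2.2,0],"twist":0,"fingers":0.5},{"dp":[1.2,-2.2,0],"twist":0,"fingers":0.5}]'; python3 -c "
from h import *
snap('scene','s2',(180,100,380,250),3.5)"
```

```text
time_s: 2.48
tool_pos: [0.4346, -0.1633, 0.0618]
tool_rot: [-180.0, 0.1, -2.0]
force: [-0.2, -0.5, 0.2]
grip_width: 0.0435
grasp_force: 0.0
```

View pics/s2.png

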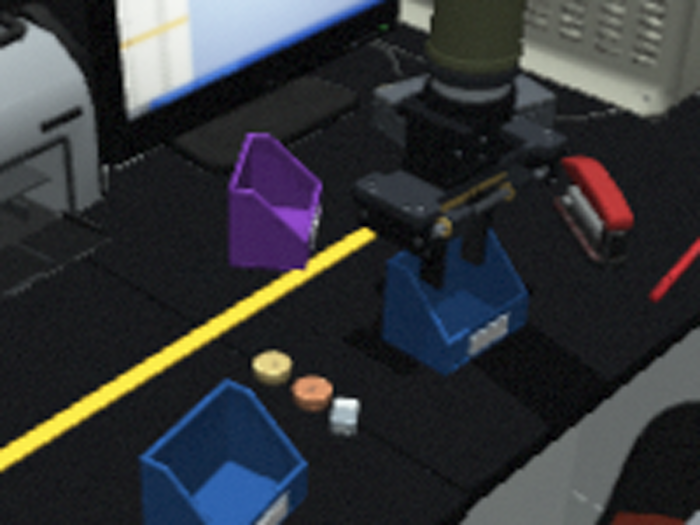

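Fingers are inside the right caddy at (440,260), clear of its walls. Now tip it.

```bash
python3 -m jog '[{"dp":[0.8,0,0]},{"dp":[1.6,0,0]},{"dp":[2.4,0,0]},{"dp":[3.2,0,0]},{"dp":[4.0,0,0]},{"dp":[4.8,0,0]},{"dp":[5.4,0,0.3]},{"dp":[6,0,0.7]}]'; python3 -m jog '[{"dp":[0.6,0,0.5]},{"dp":[1.2,0,1.0]},{"dp":[1.7,0,1.6]},{"dp":[2.0,0,1.8]},{"dp":[2.0,0,1.8]}]'; python3 -c "
from h import *
snap('scene','s3',(180,100,380,250),3.5)"
```

```text
validation failed for argument at $[0]...
validation failed for argument at $[0]...
```

View pics/s3.png

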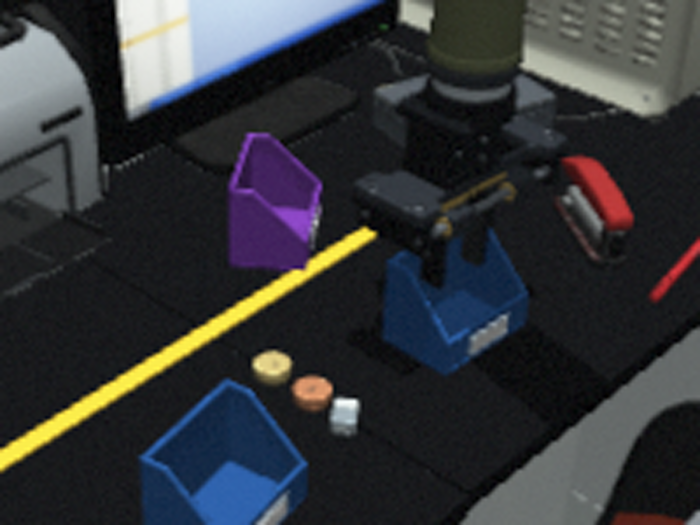

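The rows were refused because they need every field, and the picture shows nothing has moved.

```bash
python3 -m jog '[{"dp":[0.8,0,0],"twist":0,"fingers":0.5},{"dp":[1.6,0,0],"twist":0,"fingers":0.5},{"dp":[2.4,0,0],"twist":0,"fingers":0.5},{"dp":[3.2,0,0],"twist":0,"fingers":0.5},{"dp":[4.0,0,0],"twist":0,"fingers":0.5},{"dp":[4.8,0,0],"twist":0,"fingers":0.5},{"dp":[5.4,0,0.3],"twist":0,"fingers":0.5},{"dp":[6,0,0.7],"twist":0,"fingers":0.5}]' && python3 -m jog '[{"dp":[0.6,0,0.5],"twist":0,"fingers":0.5},{"dp":[1.2,0,1.0],"twist":0,"fingers":0.5},{"dp":[1.7,0,1.6],"twist":0,"fingers":0.5},{"dp":[2.0,0,1.8],"twist":0,"fingers":0.5},{"dp":[2.0,0,1.8],"twist":0,"fingers":0.5}]'; python3 -c "
from h import *
snap('scene','s4',(180,100,380,250),3.5)"
```

```text
time_s: 3.58
tool_pos: [0.4951, -0.1658, 0.0554]
tool_rot: [180.0, -0.0, -2.0]
force: [-0.4, 0.3, 0.0]
grip_width: 0.0433
grasp_force: 0.0
time_s: 4.2
tool_pos: [0.5147, -0.1663, 0.0373]
tool_rot: [-180.0, 0.0, -2.0]
force: [-0.3, 1.1, -0.1]
grip_width: 0.0431
grasp_force: 0.0
```

View pics/s4.png

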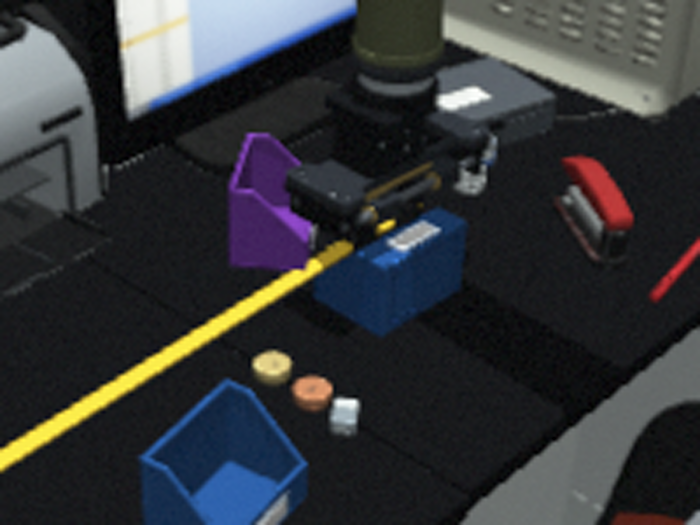

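The right caddy stands on its back at about (390,270). Its underside is plain blue, so the stamped one should be the left. Next: rise and go over to the left caddy.

```bash
python3 -m jog '[{"dp":[0.4,0,-3],"twist":0,"fingers":0.5},{"dp":[0.4,0,-8],"twist":0,"fingers":0.5},{"dp":[0,0,-12],"twist":0,"fingers":0.5},{"dp":[-2,-5,-12],"twist":-4,"fingers":0.5},{"dp":[-4,-10,-12],"twist":-8,"fingers":0.5},{"dp":[-6,-15,-12],"twist":-13.4,"fingers":0.5},{"dp":[-8,-20,-12],"twist":-13.4,"fingers":0.5},{"dp":[-10,-25,-12],"twist":-13.4,"fingers":0.5}]'
python3 - <<'E'
from h import *
o=env.get_obs(); p=np.array(o['tool_pos']); y=np.radians(o['tool_rot'][2]); d=np.array([.412,.1515])-p[:2]
print(p,o['tool_rot'], d@[np.cos(y),np.sin(y)]*100, d@[np.sin(y),-np.cos(y)]*100, 'joint vel',np.abs(o['joint_velocities']).max())
E
```

```text
time_s: 5.25
tool_pos: [0.4227, 0.0883, 0.1578]
tool_rot: [179.9, -0.1, 11.4]
force: [0.4, 1.1, 0.2]
grip_width: 0.0433
grasp_force: 0.0
[0.42266956 0.08828851 0.1577999 ] [ 1.79929293e+02 -5.03615896e-02  1.13812693e+01] 0.20142042493810042 -6.407398075203129 joint vel 41.3068180578889
```

```bash
python3 -m jog '[{"dp":[0.2,-3.5,0],"twist":0,"fingers":0.5},{"dp":[0.2,-6.2,0],"twist":0,"fingers":0.5},{"dp":[0.2,-6.2,0],"twist":0,"fingers":0.5}]'
python3 - <<'E'
from h import *
o=env.get_obs(); p=np.array(o['tool_pos']); y=np.radians(o['tool_rot'][2]); d=np.array([.412,.1515])-p[:2]
print(p,o['tool_rot'], d@[np.cos(y),np.sin(y)]*100, d@[np.sin(y),-np.cos(y)]*100)
E
```

```text
time_s: 5.62
tool_pos: [0.4126, 0.15, 0.1579]
tool_rot: [180.0, -0.0, 11.6]
force: [0.5, 0.3, 0.6]
grip_width: 0.0435
grasp_force: 0.0
[0.41256971 0.1499552  0.15786541] [ 1.79962195e+02 -4.46574449e-02  1.16472679e+01] -0.024610491274078234 -0.16280023622014766
```

```bash
python3 -m jog '[{"dp":[0,-0.1,4],"twist":0,"fingers":0.5},{"dp":[0,-0.1,8],"twist":0,"fingers":0.5},{"dp":[0,-0.1,9.6],"twist":0,"fingers":0.5},{"dp":[0,-0.1,9.6],"twist":0,"fingers":0.5}]' && python3 -m jog '[{"dp":[0.6,0,0],"twist":0,"fingers":0.5},{"dp":[1.2,0,0],"twist":0,"fingers":0.5},{"dp":[2,0,0],"twist":0,"fingers":0.5},{"dp":[2.8,0,0],"twist":0,"fingers":0.5},{"dp":[3.6,0,0],"twist":0,"fingers":0.5},{"dp":[4.4,0,0],"twist":0,"fingers":0.5},{"dp":[5.0,0,0.3],"twist":0,"fingers":0.5},{"dp":[5.6,0,0.7],"twist":0,"fingers":0.5}]' && python3 -m jog '[{"dp":[0.6,0,0.5],"twist":0,"fingers":0.5},{"dp":[1.2,0,1.0],"twist":0,"fingers":0.5},{"dp":[1.7,0,1.6],"twist":0,"fingers":0.5},{"dp":[2.1,0,1.6],"twist":0,"fingers":0.5},{"dp":[2.3,0,-4],"twist":0,"fingers":0.5},{"dp":[2.1,0,-9],"twist":0,"fingers":0.5},{"dp":[2,0,-10],"twist":0,"fingers":0.5}]'; python3 -c "
from h import *
snap('scene','s5',(180,100,380,250),3.5)"
```

```text
time_s: 6.12
tool_pos: [0.4125, 0.1483, 0.061]
tool_rot: [-180.0, 0.1, 11.4]
force: [0.6, 0.4, 1.4]
grip_width: 0.0435
grasp_force: 0.0
time_s: 7.12
tool_pos: [0.4684, 0.1602, 0.0543]
tool_rot: [-180.0, -0.0, 11.4]
force: [0.5, 0.2, -0.7]
grip_width: 0.0435
grasp_force: 0.1
time_s: 8.0
tool_pos: [0.4896, 0.165, 0.1581]
tool_rot: [180.0, -0.4, 11.4]
force: [-0.2, 0.3, -0.1]
grip_width: 0.0433
grasp_force: 0.0
```

View pics/s5.png

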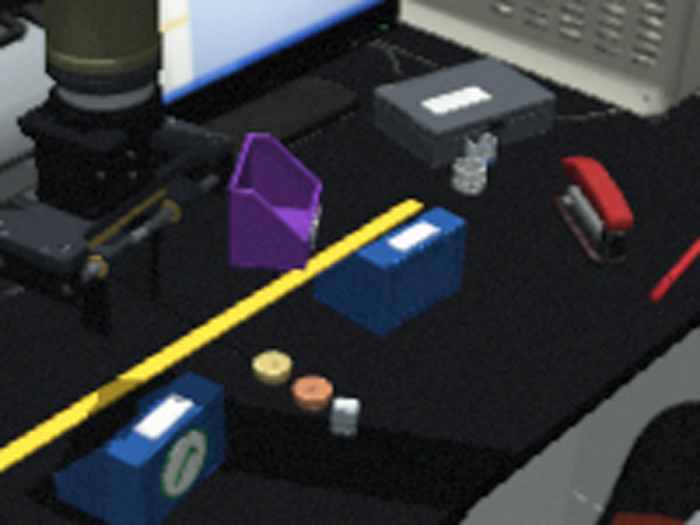

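Both stand on their backs. The left one shows the green stamp at crop (185,465), and the right is plain. I measure both heels for the push.

```bash
cat > stand.py <<'E'
from fit import *
def sd(p,P):
    c,s=np.cos(p[2]),np.sin(p[2]); d=P[:,:2]-p[:2]; x=c*d[:,0]+s*d[:,1]; y=-s*d[:,0]+c*d[:,1]
    return np.min(np.abs(np.stack([x,y-.055,y+.055,P[:,2]-.075])),0)
from scipy.optimize import least_squares
def meas(c,p0):
    W=cloud(c); b,g,r=[c['pixels'][...,i].astype(int) for i in range(3)]
    cen=np.array(p0[:2])+.04*np.array([np.cos(p0[2]),np.sin(p0[2])])
    m=(b>r+40)&(g>r+15)&(c['depth']>0)&(np.hypot(W[...,0]-cen[0],W[...,1]-cen[1])<.085)&(W[...,2]>.012)&(W[...,2]<.085)
    P=W[m]; s=least_squares(sd,p0,args=(P,),loss='soft_l1',f_scale=.002); p=s.x
    n=np.array([np.cos(p[2]),np.sin(p[2])]); l=np.array([-n[1],n[0]])
    L,R=p[:2]+.055*l,p[:2]-.055*l
    t=lambda q:((q[0]-(.5807-.0286*q[1]))/np.hypot(1,.0286)-.009)*1000
    print(len(P),'mid',p[:2].round(4),'yaw',np.degrees(p[2]).round(1),'med',np.median(abs(s.fun)).round(4),'heelL',L.round(3),'R',R.round(3),'past far edge mm',t(L).round(1),t(R).round(1),'front past near edge',[(t(q+.085*n)+18).round(1) for q in(L,R)])
    return p
E
python3 - <<'E'
from stand import *
c=np.load('/tmp/s5.npz')
p=meas(c,[.438,.157,.2]); meas(c,[.463,-.163,0])
o=env.get_obs(); print(o['tool_pos'],o['tool_rot'])
E
```

```text
830 mid [0.4379 0.1554] yaw 11.6 med 0.0007 heelL [0.427 0.209] R [0.449 0.102] past far edge mm -156.8 -137.8 front past near edge [np.float64(-55.1), np.float64(-36.1)]
754 mid [ 0.4651 -0.1647] yaw -1.8 med 0.0009 heelL [ 0.467 -0.11 ] R [ 0.463 -0.22 ] past far edge mm -125.9 -132.6 front past near edge [np.float64(-23.1), np.float64(-29.7)]
[0.48904638 0.16458771 0.15742707] [179.93442543  -0.27746491  11.39415372]
```

```bash
python3 -m jog '[{"dp":[-3,-0.1,0],"twist":0,"fingers":0.7},{"dp":[-7,-0.1,0],"twist":0,"fingers":0.7},{"dp":[-8.2,-0.1,0],"twist":0,"fingers":0.7},{"dp":[-8.2,-0.1,2],"twist":0,"fingers":0.7},{"dp":[-8.2,-0.1,7],"twist":0,"fingers":0.7},{"dp":[-8.2,-0.1,11],"twist":0,"fingers":0.7},{"dp":[-8.2,-0.1,13.2],"twist":0,"fingers":0.7},{"dp":[-8.2,-0.1,13.2],"twist":0,"fingers":0.7}]'
python3 - <<'E'
from stand import *
meas(env.read_camera('scene'),[.438,.157,.2])
E
```

```text
time_s: 9.05
tool_pos: [0.4039, 0.1484, 0.0201]
tool_rot: [-179.9, 0.4, 11.4]
force: [0.3, -0.4, 0.6]
grip_width: 0.0609
grasp_force: 0.0
291 mid [0.4389 0.1553] yaw 12.1 med 0.0008 heelL [0.427 0.209] R [0.45  0.101] past far edge mm -156.3 -136.3 front past near edge [np.float64(-54.7), np.float64(-34.7)]
```

```bash
python3 -m jog '[{"dp":[1.2,0,0],"twist":0,"fingers":0.7},{"dp":[2.0,0,0],"twist":0,"fingers":0.7},{"dp":[2.6,0,0],"twist":0,"fingers":0.7},{"dp":[3.3,0.1,0],"twist":0.6,"fingers":0.7},{"dp":[4.1,0.25,0],"twist":1.2,"fingers":0.7},{"dp":[4.9,0.4,0],"twist":1.8,"fingers":0.7},{"dp":[5.7,0.55,0],"twist":2.4,"fingers":0.7},{"dp":[6.5,0.7,0],"twist":3,"fingers":0.7}]'
python3 - <<'E'
from stand import *
meas(env.read_camera('scene'),[.475,.157,.15])
E
```

```text
time_s: 10.1
tool_pos: [0.4725, 0.1548, 0.0225]
tool_rot: [-180.0, 0.0, 8.4]
force: [-4.5, -0.1, 5.1]
grip_width: 0.061
grasp_force: 2.3
231 mid [0.4829 0.157 ] yaw 8.4 med 0.0007 heelL [0.475 0.211] R [0.491 0.103] past far edge mm -108.7 -95.8 front past near edge [np.float64(-6.3), np.float64(6.6)]
```

```bash
python3 -m jog '[{"dp":[0.9,0.13,0],"twist":0.5,"fingers":0.7},{"dp":[1.8,0.26,0],"twist":1,"fingers":0.7},{"dp":[2.8,0.4,0],"twist":1.5,"fingers":0.7},{"dp":[3.8,0.55,0],"twist":2,"fingers":0.7},{"dp":[4.8,0.7,0],"twist":2.5,"fingers":0.7},{"dp":[5.8,0.85,0],"twist":3,"fingers":0.7},{"dp":[6.7,1.0,0],"twist":3.5,"fingers":0.7},{"dp":[7.5,1.1,0],"twist":4,"fingers":0.7}]'
python3 - <<'E'
from stand import *
meas(env.read_camera('scene'),[.555,.157,.08])
E
```

```text
time_s: 11.15
tool_pos: [0.5483, 0.1549, 0.0225]
tool_rot: [180.0, 0.0, 4.4]
force: [-2.1, 0.2, 1.9]
grip_width: 0.0611
grasp_force: 1.2
218 mid [0.5585 0.1567] yaw 4.1 med 0.0006 heelL [0.555 0.212] R [0.562 0.102] past far edge mm -29.0 -24.3 front past near edge [np.float64(73.9), np.float64(78.6)]
```

```bash
python3 -m jog '[{"dp":[0.9,0.07,0],"twist":0.5,"fingers":0.7},{"dp":[1.8,0.14,0],"twist":1,"fingers":0.7},{"dp":[2.7,0.2,0],"twist":1.5,"fingers":0.7},{"dp":[3.6,0.27,0],"twist":2,"fingers":0.7},{"dp":[4.3,0.33,0],"twist":2.5,"fingers":0.7},{"dp":[4.9,0.37,0],"twist":2.5,"fingers":0.7},{"dp":[4.9,0.37,0],"twist":2.5,"fingers":0.7}]' && python3 -m jog '[{"dp":[-1.5,0,0],"twist":0,"fingers":0.7},{"dp":[-4,0,0],"twist":0,"fingers":0.7},{"dp":[-6,0,-3],"twist":0,"fingers":0.7},{"dp":[-7,0,-8],"twist":0,"fingers":0.7},{"dp":[-7,0,-13],"twist":0,"fingers":0.7},{"dp":[-7,0,-18],"twist":0,"fingers":0.7},{"dp":[-7,0,-18],"twist":0,"fingers":0.7},{"dp":[-7,0,-18],"twist":0,"fingers":0.7}]'
python3 - <<'E'
from stand import *
c=snap('scene','s6',(120,80,376,272),3)
meas(c,[.607,.157,.03]); meas(c,[.465,-.165,0])
d=env.read_camera('side'); meas(d,[.607,.157,.03])
E
```

```text
time_s: 12.08
tool_pos: [0.5979, 0.1548, 0.0225]
tool_rot: [-180.0, -0.1, 1.9]
force: [-1.1, 0.0, -0.7]
grip_width: 0.061
grasp_force: 0.0
time_s: 13.08
tool_pos: [0.5269, 0.1522, 0.2021]
tool_rot: [179.9, -0.0, 1.9]
force: [0.8, 0.4, -0.6]
grip_width: 0.0605
grasp_force: 0.0
715 mid [0.6088 0.1565] yaw 1.7 med 0.0008 heelL [0.607 0.211] R [0.61  0.102] past far edge mm 23.5 23.7 front past near edge [np.float64(126.5), np.float64(126.7)]
760 mid [ 0.4652 -0.1646] yaw -2.2 med 0.001 heelL [ 0.467 -0.11 ] R [ 0.463 -0.22 ] past far edge mm -125.5 -132.9 front past near edge [np.float64(-22.7), np.float64(-30.1)]
462 mid [0.6111 0.1551] yaw 3.7 med 0.0013 heelL [0.608 0.21 ] R [0.615 0.1  ] past far edge mm 23.9 27.8 front past near edge [np.float64(126.9), np.float64(130.7)]
```

View pics/s6.png

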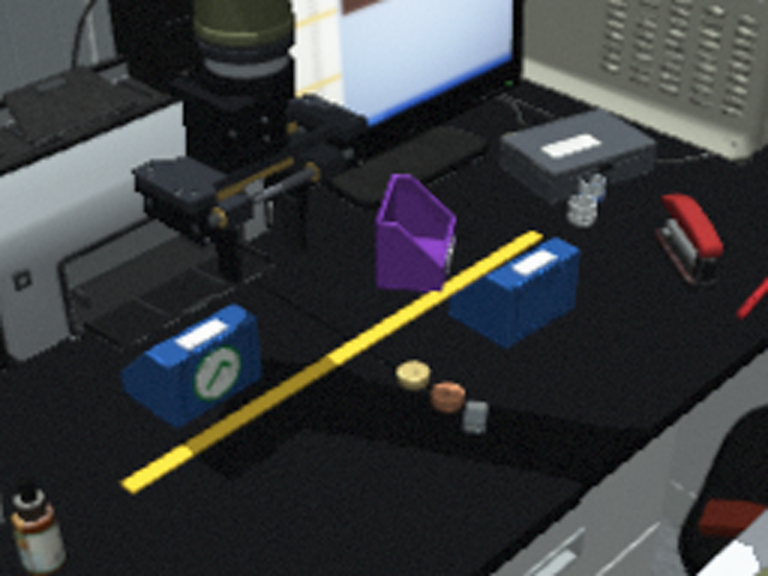

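The stamped caddy (215,370) stands wholly past the tape by about 24 mm. The plain one (515,290) stands before it, and nothing else has moved. The arm is clear, so I hand in.

```bash
python3 -c "
from cell import env
print(env.sign_off())"
```

```text
the job is handed in; nothing more can be done
None
```

Job handed in: both caddies stand on their backs, the stamped one (left) about 24 mm past the far edge of the tape and the plain one about 23 mm short of it, with nothing else moved.

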